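Seat a relay lens in the V-block of a lens test bench and hold it there for the reading

TASK

On the lens test bench, check the long relay lens with the flange: take it out of the lens rack, lay it in the V-block with its flange on the lamp's side and the flange's shoulder right up against the V-block's end face, then press it down gently but firmly so that it bears on both faces of the V, without ramming it. The reading is taken with the lens held by hand, so finish while still holding it pressed into the V. Leave the other lenses, the bottle and the slide box where they are.

Things in the scene. Friction and masses are not known exactly. Their poses are not given: they have to be found in the camera images.
- relay_center (a point): The lens to be checked: a dark metal barrel, 30 mm in diameter and 90 mm long, with a flange 44 mm in diameter and 8 mm thick beyond one end; about 0.16 kg. The point is on its axis, half-way along the plain 90 mm barrel; x runs along the barrel to the flange (it may roll about x). It starts level in one of the rack's three places, axis 52 mm above the table.
- relay_shoulder (a point): Point on the same lens's axis in the plane of the flange's shoulder, the flat ring where the flange meets the barrel: 45 mm from relay_center along x. The flange takes up the next 8 mm.
- short: Another lens in the rack, to be left alone: 30 mm in diameter, plain barrel only 72 mm long, with a 44 mm flange 8 mm thick beyond its x end. Origin on the axis, half-way along the plain barrel.
- plain: Another lens in the rack, to be left alone: 30 mm in diameter, 90 mm long, without any flange. Origin on the axis at mid-length.
- rack: White lens rack, fixed: foot 110 (x) by 262 (y) by 8 mm, two rails along y, 47 mm high, from 23 to 34 mm either side of x = 0, with V notches at y = -85, 0 and 85 mm. Three lenses lie along x, one in each, in any order, flanges towards x; 46 mm of barrel is free between the rails, 44 mm above the foot to its axis. Origin on the table, at the middle of the foot.
- bench: Lens test bench, fixed: an aluminium rail 450 by 85 mm with, along its x axis, a framed white screen (at -130 mm, to 156 mm high), the V-block (at 0) and the white lamp (nozzle from 125 mm, housing from 165 mm, to 169 mm high). Origin on the table under the middle of the V-block. x runs along the V to the lamp, z up.
- seat (a point): Point 110 mm above the table over the V-block's middle, on the axis of a seated 30 mm barrel; x points to the lamp. The V-block is rigid steel, 84 mm long (x) and 64 wide, with a 90 degree V open upwards: two cheeks 14 mm long with a 56 mm gap between (x from -28 to 28 mm) for the fingers, the gap's floor 48 mm below this point, the cheeks' tops 4 mm below it.
- v_face (a point): Point on the axis of the V in the plane of the V-block's end face on the lamp's side, 42 mm from seat along x. With the flange's shoulder against this face, relay_shoulder is at this point and relay_center is 3 mm beyond seat, away from the lamp. x points to the lamp.
- v_left: The two faces of the V on the +y side of the bench (one contact line). Its origin is the bench's.
- v_right: The two faces of the V on the -y side of the bench (the other contact line). Its origin is the bench's.
- cleaner: Small white bottle, 48 mm in diameter and 115 mm high, standing beyond the bench; to be left alone. Origin under its middle.
- slidebox: Closed grey slide box, 102 by 87 by 35 mm, beyond the rack; to be left alone. Origin under its middle.
There are look-alikes about, which are no part of the job. What is shaped like the part that bears relay_center but blue or orange is not meant.

How it is judged:
On the way:
1. the relay lens is held up by the fingers, clear of the rack and the bench (height (world z) of relay_center above 0.085 m and contact force between the fingers and relay above 2 N and contact force between relay and rack below 0.1 N and contact force between relay and bench below 0.1 N), for 0.2 s.
At the end, for the whole second after the job is handed in: The relay lens lies still in the V, flange on the lamp's side, axis within 2 mm of the seat sideways and up and within 0.04 rad of the V, shoulder within 2.5 mm of the end face, held by the fingers (over 2 N) and pressed on each face of the V with over 3 N (its weight alone gives about 1 N) (contact force between relay and v_left above 3 N and contact force between relay and v_right above 3 N and contact force between the fingers and relay above 2 N and angle between the x axis of relay_center and the x axis of seat, either way round below 0.04 rad and z of relay_center in the frame of seat between -0.003 and 0.002 m and y of relay_center in the frame of seat between -0.002 and 0.002 m and x of relay_shoulder in the frame of v_face between -0.002 and 0.0025 m and x of relay_center in the frame of seat below 0.005 m and linear speed of relay below 0.01 m/s); the arm keeps its last pose, push and grip.
It fails at once if the lens is rammed into the V-block: over 60 N on one face (contact force between relay and v_left above 60 N or contact force between relay and v_right above 60 N).
It fails at once if another lens, the bottle or the slide box is moved by more than 25 mm (distance of any of short, plain, cleaner, slidebox from where it was at the start of the episode above 0.025 m).
It also fails if it takes over 38 s, if anything falls off the work surface, if the arm or the gripper's body presses on something with over 40 N, if the wrist force passes 120 N, or if a joint passes its speed limit or range.

ROBOT

A 7-joint arm with a two-finger parallel gripper is mounted at the origin on the work surface. World frame = base frame: x ahead of the robot, y to its left, z up, the work surface at z = 0. Lengths are in m, angles in rad, forces in N, time in s.
With the tool pointing down it reaches from about 0.35 to 0.775 m from the base axis. Payload 3.1 kg.
Tool frame: the origin (TCP) lies between the finger pads; the fingertips stand 19 mm ahead of it and the grasp point (between the pads) is the TCP; z points along the fingers, y is the direction in which the jaws open and shut (so a half turn about z gives the same grasp; the last joint's range is limited). The gripper opens to 85 mm and grips with 20 to 120 N. Pads are 22 mm wide; open, the fingers measure 114 mm over their backs; the gripper's body (76 mm by 85 mm) begins 54 mm behind the grasp point. The pads swing forward as they close: fully open they stand 13 mm farther back than shut.
Start: joints at [-1.246, 0.311, 0.014, 1.512, -0.004, 1.319, -0.027], TCP at [0.197, 0.513, 0.25] pointing down, gripper open.
Joint ranges: [-2.7, 2.7], [-0.3, 1.91], [-1.27, 1.3], [0.12, 2.57], [-1.44, 4.58], [0.2, 2.03], [-3.05, 3.05]. Speed limits (rad/s): [2.79, 2.79, 3.14, 3.14, 3.14, 3.14, 3.14].

INTERFACE

Orientations are given as a rotation vector (axis times angle).
In Python, from plant import ctrl, vision, workorder, models gives the robot as it stands.
- The arm moves only by the tool step_arm, never from a script. Its arguments are lists of equal length, an entry for each row: "translation": the shift along the world's x, y, z in cm, a list of three; "yaw": the turn about the world's z in rad. In form: {"translation": [[dx, dy, dz], ...], "yaw": [yaw, ...]}. A call has exactly 8 rows; each row shifts and turns the commanded pose from where the row before left it; what a row does not reach is not made up. A row lasts 1/8 s, in which the tool goes at most 62.5 mm and 10.7 degrees, less where a joint would pass 70% of its speed; a pose out of reach is approached as far as the arm can. A call is refused whole if a number of a shift passes 6.25 or a number of a turn 0.188, either way. A call with a gripper value outside its range is refused whole. "hand" is the closure in counts, from 0 (fully open) to 255 (shut), set as the call begins (left out, the last holds). The fingers move at their own pace and stop on an object; "newtons" is the grip in N (left out, the last holds). Time passes only in rows, so rows that do not move let the fingers close, or fill a call up. It gives the time, the measured TCP pose, the force and the opening at its end, in the units of the state.
- ctrl.state(): the state, without advancing time (a new reading comes with each control period).
- vision.grab_frame(name): name is "scene" or "top" or "wrist"; returns the picture (384x512x3 uint8, red, green, blue); there is no depth.
- vision.calibration(name): a dict with "intrinsics" (3x3 intrinsics, pixels), "dist" ([k1, k2, p1, p2, k3] as OpenCV has them; the pictures are not rectified), "R" (3x3) and "t" (3): a world point X has camera coordinates R X + t; the wrist camera has in their place "hand_eye" (4x4, takes a point from camera to tool coordinates, whose origin is the TCP and whose axes are the flange's). Camera axes: x right, y down, z forward; pixel columns grow to the right and rows downward; lengths in m; the calibration is good to about 2 mm. A picture is of the moment at which its call begins: read the wrist's pose just before it. calibration takes no time and is no camera call.
- workorder.close_job(): hands the job in, once; it reports no verdict.
Trained networks look in the newest picture that a camera, given by its name, has taken for a name from the list of things; names that differ only in an ending like _2 or _b are one class to them, and where a whole thing is asked for, a point or a joint stands for the part that bears it (a point fixed in the world has none). Each returns a list of dicts, best first, with "score" (0 to 1); they miss things now and then, are a little off and sometimes report something else, mostly with a low value. They report only what shows in the picture. A call takes as long as a camera call. They do not tell look-alikes from the thing itself.
- models.recognise(camera, label): "xyz" ([x, y, z] in m, in world coordinates, good to about 4 mm: the middle of the surface that is visible of it).
- models.landmark_of(camera, label): "xyz" ([x, y, z] in m, in world coordinates, good to about 4 mm: a listed point, or the origin of a listed thing).
The state is a dict: "t": time; "joint_positions": joint angles; "dq": joint speeds; "effort": joint torques, N m; "position": TCP position; "eef_rot": TCP orientation; "wrist_force": force on the tool from outside, world axes, zero at the start; "ft_torque": the same for the moment, N m; "gripper_width": finger opening in m.
Only numpy, scipy, OpenCV 4.12 (cv2) and the standard library are available. Lean on these libraries where they do the work, as an engineer would, in place of code of your own. Each camera call takes 0.05 s, during which the arm holds its last target.

## Working session

There is one attempt and no reset: what is moved stays moved. The work goes in short steps, Python scripts to look and compute and a tool call to move; the robot and the scene stay as the last step left them, time stands still between calls to the robot, and variables do not carry over. Pictures are saved under pics/ and viewed, and the job is handed in when it is done.

Besides the shell and the picture viewer there is one more tool, called by a JSON object that holds its "api" and its "payload", one argument or row to a line. step_arm: Moves the arm, as the interface text tells. Its arguments: {"type":"object","properties":{"translation":{"type":"array"},"yaw":{"type":"array"},"hand":{"type":"number"},"newtons":{"type":"number"}},"required":["translation","yaw"]}

```bash
mkdir -p pics; cat > h.py <<'E'
from plant import ctrl, vision, workorder, models
import numpy as np, cv2
def save(cam,name):
    im=vision.grab_frame(cam); cv2.imwrite(f'pics/{name}.png',cv2.cvtColor(im,cv2.COLOR_RGB2BGR)); return im
E
python3 - <<'E'
from h import *
s=ctrl.state(); print(s)
save('scene','s0');save('top','t0')
for c in ('scene','top'):
    k=vision.calibration(c); print(c,{a:np.round(b,4).tolist() for a,b in k.items()})
print(vision.calibration('wrist'))
for c in ('top','scene'):
  for l in ('relay_center','relay_shoulder','seat','v_face','rack','short','plain','bench'):
    print(c,l,[(np.round(d['xyz'],4).tolist(),round(d['score'],2)) for d in models.landmark_of(c,l)[:3]])
print(ctrl.state()['t'])
E
```

```text
{'t': 0.0, 'joint_positions': array([-1.24572359,  0.31174206,  0.01400148,  1.51310793, -0.00438192,
        1.31922212, -0.02723178]), 'dq': array([-9.97258636e-05,  1.68034435e-04,  6.25113960e-04,  2.88351290e-04,
       -5.75185162e-04, -2.80698344e-03,  9.11408064e-04]), 'effort': array([-3.45952822e-04, -3.79921532e+01,  1.45997219e-01, -2.30585307e+01,
        1.23156255e-02,  1.38238652e-02, -1.31603255e-05]), 'position': array([0.19697444, 0.51275181, 0.24919154]), 'eef_rot': array([-0.57277897, -3.08860023,  0.00381179]), 'wrist_force': array([-0.2799943 ,  0.40069269,  0.22719878]), 'ft_torque': array([-0.01690054, -0.02868868,  0.01876464]), 'gripper_width': 0.08546769758879974}
scene {'intrinsics': [[377.7793, 0.0, 245.971], [0.0, 377.7793, 194.8491], [0.0, 0.0, 1.0]], 'dist': [0.0409, 0.0, 0.0, 0.0, 0.0], 'R': [[0.6032, 0.7975, -0.0051], [0.59, -0.4505, -0.6701], [-0.5367, 0.4012, -0.7423]], 't': [-0.458, -0.2017, 1.2522]}
top {'intrinsics': [[473.5593, 0.0, 257.4023], [0.0, 473.5593, 184.7298], [0.0, 0.0, 1.0]], 'dist': [0.0455, 0.0, 0.0, 0.0, 0.0], 'R': [[0.0186, -0.
[... 1182 characters left out ...]
0041], 0.33)]
top plain [([0.5156, 0.1809, 0.0561], 0.6)]
top bench [([0.6243, -0.2033, 0.0005], 0.66)]
scene relay_center [([0.6753, 0.4697, 0.0195], 0.92), ([0.3663, 0.3493, 0.0214], 0.82), ([0.5087, 0.3521, 0.0474], 0.76)]
scene relay_shoulder [([0.3205, 0.3468, 0.019], 0.72), ([0.6917, 0.433, 0.0206], 0.71), ([0.5543, 0.355, 0.0533], 0.63)]
scene seat [([0.6256, -0.2063, 0.1074], 0.58)]
scene v_face [([0.6253, -0.2551, 0.1084], 0.62)]
scene rack [([0.5123, 0.2743, -0.0032], 0.94)]
scene short [([0.5168, 0.2605, 0.0493], 0.54), ([0.6284, -0.2098, 0.1094], 0.39), ([0.7006, 0.328, 0.0018], 0.36)]
scene plain [([0.52, 0.181, 0.0518], 0.73)]
scene bench [([0.6253, -0.2032, 0.0044], 0.62)]
0.9
```

View pics/s0.png

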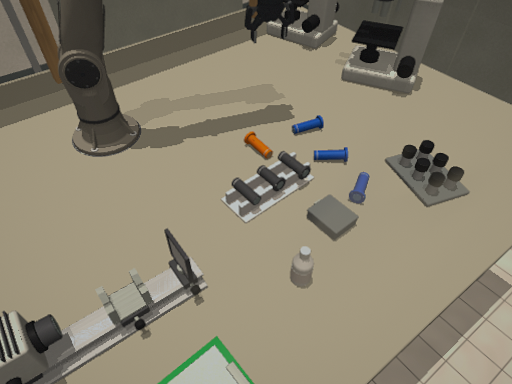

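View pics/t0.png

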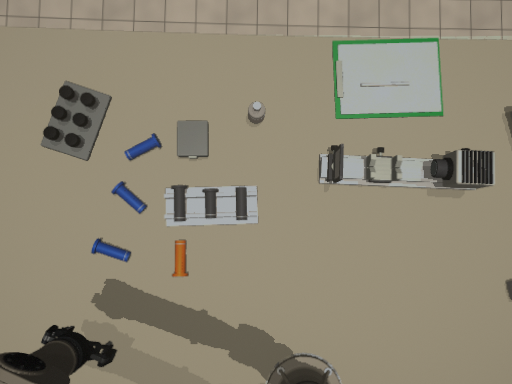

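The top view (up = +x, left = +y) shows the relay in the leftmost rack place, near pixel (179,203). It is longer than the middle lens and has its flange up, towards +x. The short lens is in the middle at (210,204) and the plain one on the right at (241,203). The V-block is at (381,168) with the lamp on its right (-y). The blue and orange lenses are look-alikes. I'll move over the rack for a close look.

{"api": "step_arm", "payload": {
  "translation": [
    [3.8,-2.0,-0.6],
    [3.8,-2.0,-0.6],
    [3.8,-2.0,-0.6],
    [3.8,-2.0,-0.6],
    [3.8,-2.0,-0.6],
    [3.8,-2.0,-0.6],
    [3.8,-2.0,-0.6],
    [3.8,-2.0,-0.6]
  ],
  "yaw": [0.051,0.051,0.051,0.051,0.051,0.051,0.051,0.051],
  "hand": 0
}}

```text
t: 1.9
position: [0.5024, 0.3529, 0.2021]
eef_rot: [-0.068, 3.141, 0.0]
wrist_force: [0.0, 0.6, 0.4]
gripper_width: 0.0849
```

```bash
cat >> h.py <<'E'
from scipy.spatial.transform import Rotation as Ro
def wristcam(s=None):
    s=s or ctrl.state(); k=vision.calibration('wrist')
    R=Ro.from_rotvec(s['eef_rot']).as_matrix(); He=k['hand_eye']
    Rc=R@He[:3,:3]; c=R@He[:3,3]+s['position']
    return k['intrinsics'],k['dist'],Rc.T,-Rc.T@c
def cam(c,s=None):
    if c=='wrist': return wristcam(s)
    k=vision.calibration(c); return k['intrinsics'],k['dist'],np.array(k['R']),np.array(k['t'])
def proj(C,X):
    K,d,R,t=C; p,_=cv2.projectPoints(np.atleast_2d(np.float64(X)),cv2.Rodrigues(R)[0],t,K,d); return p[:,0]
def onz(C,uv,z):
    K,d,R,t=C; n=cv2.undistortPoints(np.float64(uv).reshape(-1,1,2),K,d)[:,0]
    r=np.c_[n,np.ones(len(n))]@R; c=-R.T@t
    return c+r*((z-c[2])/r[:,2:])
def tri(Cs,uvs):
    A=[];b=[]
    for C,uv in zip(Cs,uvs):
        p=onz(C,[uv],0.)[0]; c=-C[2].T@C[3]; d=(p-c)/np.linalg.norm(p-c); P=np.eye(3)-np.outer(d,d); A.append(P);b.append(P@c)
    return np.linalg.lstsq(np.vstack(A),np.hstack(b),rcond=None)[0]
def yaw(s): R=Ro.from_rotvec(s['eef_rot']).as_matrix(); return np.arctan2(R[1,1],R[0,1])
E
python3 - <<'E'
from h import *
s=ctrl.state(); print(s['t'],s['position'],yaw(s),s['wrist_force'])
im=save('wrist','w1')
for l in ('relay_center','relay_shoulder','short','plain'):
    print(l,[(np.round(d['xyz'],4).tolist(),round(d['score'],2)) for d in models.landmark_of('wrist',l)[:3]])
E
```

```text
1.9 [0.50239154 0.3528601  0.20214648] 1.6139340681881844 [0.02767179 0.58391139 0.41881921]
relay_center [([0.6723, 0.4713, 0.0138], 0.94), ([0.3799, 0.5345, 0.0143], 0.94), ([0.5138, 0.3579, 0.0502], 0.68)]
relay_shoulder [([0.3225, 0.3484, 0.0214], 0.82), ([0.5548, 0.5282, 0.0195], 0.77), ([0.5554, 0.348, 0.0522], 0.71)]
short [([0.512, 0.2679, 0.0485], 0.84)]
plain [([0.5165, 0.1852, 0.0512], 0.78), ([0.5564, 0.3543, 0.0491], 0.73), ([0.7844, 0.1471, -0.0005], 0.16)]
```

View pics/w1.png

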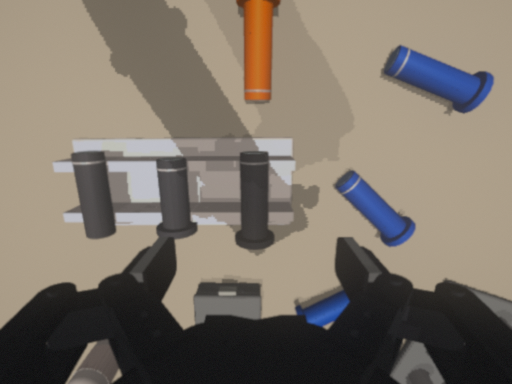

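```bash
python3 - <<'E'
import cv2
im=cv2.imread('pics/w1.png')[140:255,215:295]
cv2.imwrite('pics/w1z.png',cv2.resize(cv2.convertScaleAbs(im,alpha=2,beta=20),None,fx=5,fy=5,interpolation=cv2.INTER_CUBIC))
E
```

```text
(no output)
```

View pics/w1z.png

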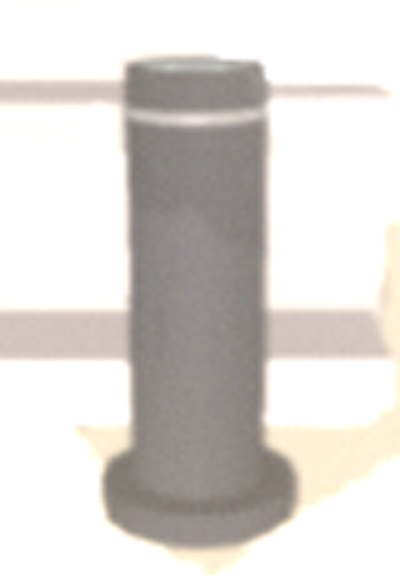

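```bash
python3 - <<'E'
from h import *
C=cam('wrist'); T=cam('top')
print(onz(C,[[254.3,162],[254.7,225]],0.052))
# near end top rim & flange far
print(onz(C,[[254.2,151.8]],0.067), onz(C,[[255,248.5]],0.06))
for z in (.04,.046,.052,.058):
  p=onz(C,[[254.3,162],[254.7,225]],z); print(z,np.hypot(*(p[1]-p[0])[:2]))
# project hypotheses
cx,cy,a=0.5095,0.3525,0.0432
ax=np.array([np.cos(a),np.sin(a),0]);n=np.array([-np.sin(a),np.cos(a),0]);c=np.array([cx,cy,.052])
for s,r,h in((-.045,0,.015),(-.045,.015,0),(-.045,-.015,0),(.045,.022,0),(.045,-.022,0),(.053,0,.022),(.053,0,-.022),(.053,.022,0),(.053,-.022,0)):
  X=c+s*ax+r*n+[0,0,h]; print(s,r,h,proj(C,X)[0].round(1),proj(T,X)[0].round(1))
im=cv2.imread('pics/t0.png')[175:235,155:270]
cv2.imwrite('pics/t0z.png',cv2.resize(im,None,fx=6.5,fy=6.5,interpolation=cv2.INTER_CUBIC))
E
```

```text
[[0.47428179 0.35198004 0.052     ]
 [0.54358205 0.35528441 0.052     ]]
[[0.46214698 0.35142123 0.067     ]] [[0.56785332 0.35663497 0.06      ]]
0.04 0.07241823077766806
0.046 0.07089861396171306
0.052 0.06937899714575811
0.058 0.06785938032980317
-0.045 0 0.015 [253.2 154.3] [178.1 220.5]
-0.045 0.015 0 [268.  152.4] [173.4 220.8]
-0.045 -0.015 0 [238.6 152.4] [184.4 220.5]
0.045 0.022 0 [273.4 234.1] [170.6 188.1]
0.045 -0.022 0 [233.7 234.1] [186.6 187.8]
0.053 0 0.022 [253.4 250. ] [177.4 184.3]
0.053 0 -0.022 [253.6 232.7] [179.7 185.8]
0.053 0.022 0 [273.3 240.7] [170.6 185.2]
0.053 -0.022 0 [233.8 240.7] [186.6 184.9]
```

View pics/t0z.png

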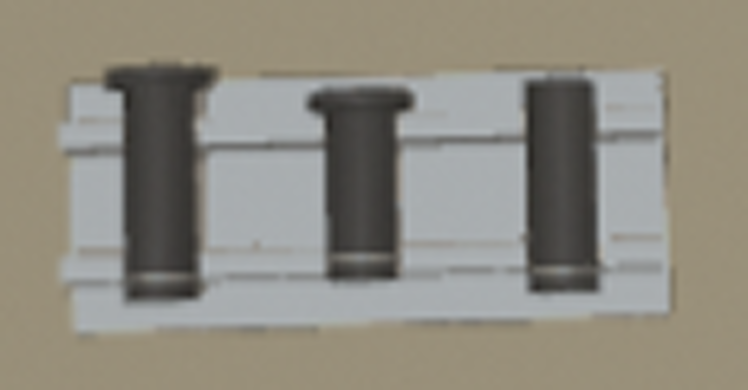

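The wrist view shows the relay with its near end at about (254,152) and its flange at about (255,240), and my model projection matches it. The centre comes out near (0.510, 0.353) with the axis at about 0.045 rad. I'll descend with the jaws partly closed.

{"api": "step_arm", "payload": {
  "translation": [
    [0.4,0,-3.0],
    [0.4,0,-3.0],
    [0,0,-3.0],
    [0,0,-2.5],
    [0,0,-2.0],
    [0,0,-1.0],
    [0,0,-0.5],
    [0,0,0]
  ],
  "yaw": [0,0,0,0,0,0,0,0],
  "hand": 70
}}

```text
t: 3.15
position: [0.5091, 0.354, 0.0528]
eef_rot: [-0.066, 3.14, 0.001]
wrist_force: [0.4, -0.6, 0.6]
gripper_width: 0.0617
```

```bash
python3 - <<'E'
from h import *
s=ctrl.state(); print(s['t'],s['position'],yaw(s),s['wrist_force'])
save('wrist','w2');save('scene','s2')
im=cv2.imread('pics/s2.png')[110:240,200:340]
cv2.imwrite('pics/s2z.png',cv2.resize(im,None,fx=4.5,fy=4.5,interpolation=cv2.INTER_CUBIC))
E
```

```text
3.15 [0.50914071 0.35402447 0.05275518] 1.6126483591523182 [ 0.44720212 -0.61245419  0.55057671]
```

View pics/w2.png

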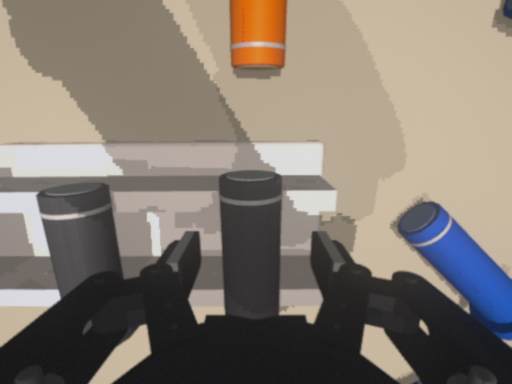

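View pics/s2z.png

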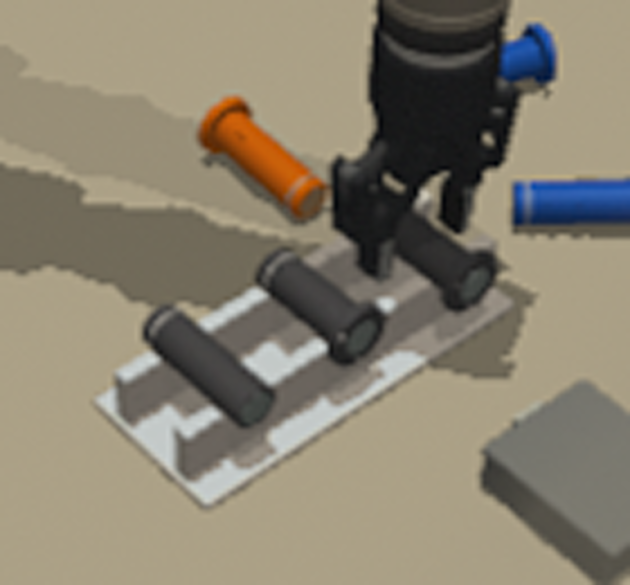

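The wrist view shows the barrel centred at column 250 and the jaw middle at about 256, so the lens sits roughly 2 mm towards -y of the jaw centre. I'll check its height from the two wrist views, then close.

```bash
python3 - <<'E'
from h import *
s1=dict(position=np.array([0.50239154,0.3528601,0.20214648]),eef_rot=np.array([-0.0677,3.1408,0.0]))
s=ctrl.state(); C1=wristcam(s1);C2=wristcam(s)
im=cv2.imread('pics/w2.png')[160:225,205:300]
cv2.imwrite('pics/w2z.png',cv2.resize(cv2.convertScaleAbs(im,alpha=2.5),None,fx=8,fy=8,interpolation=cv2.INTER_CUBIC))
# white ring (front top) and end rim
print(tri([C1,C2],[(254.2,163.6),(250.5,203)]))
print(onz(C2,[[250.2,172],[250.2,183]],0.067),onz(C2,[[222,230],[279.5,230]],0.052))
E
```

```text
[0.47497357 0.35050878 0.07012246]
[[0.4624473  0.34977442 0.067     ]
 [0.46714499 0.34994997 0.067     ]] [[0.49556746 0.33655233 0.052     ]
 [0.49435026 0.36546447 0.052     ]]
```

View pics/w2z.png

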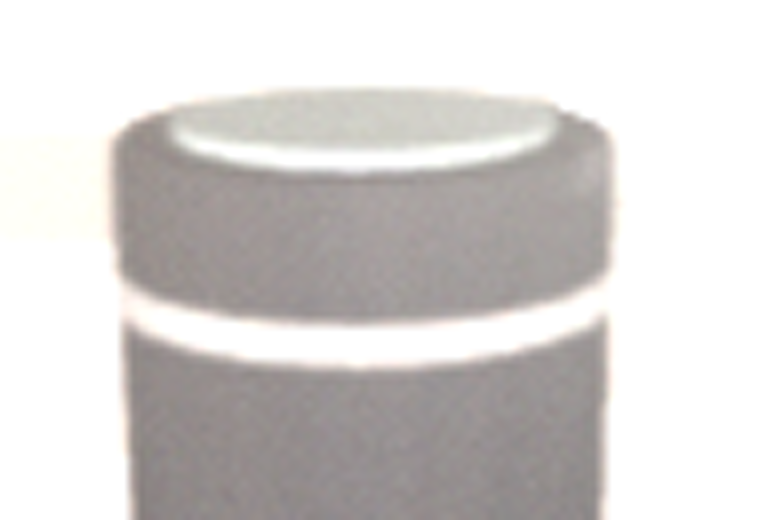

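{"api": "step_arm", "payload": {
  "translation": [
    [0,-0.2,0],
    [0,0,0],
    [0,0,0],
    [0,0,0],
    [0,0,0],
    [0,0,0],
    [0,0,0],
    [0,0,0]
  ],
  "yaw": [0,0,0,0,0,0,0,0],
  "hand": 255,
  "newtons": 50
}}

```text
t: 4.25
position: [0.5097, 0.3519, 0.0531]
eef_rot: [-0.065, 3.14, 0.002]
wrist_force: [-0.9, -0.3, 6.1]
gripper_width: 0.0287
```

{"api": "step_arm", "payload": {
  "translation": [
    [0,0,1.0],
    [0,0,2.0],
    [0,0,3.0],
    [0,0,3.0],
    [0,0,3.0],
    [0,0,3.0],
    [0,0,2.0],
    [0,0,0]
  ],
  "yaw": [0,0,0,0,0,0,0,0]
}}

```text
t: 5.25
position: [0.5099, 0.3515, 0.2236]
eef_rot: [-0.064, 3.139, 0.002]
wrist_force: [0.0, -0.9, -2.7]
gripper_width: 0.0283
```

```bash
python3 - <<'E'
from h import *
s=ctrl.state(); print(s['t'],s['position'],yaw(s),s['wrist_force'],s['joint_positions'])
save('scene','s3');save('top','t3')
im=cv2.imread('pics/t3.png')[130:210,310:505]
cv2.imwrite('pics/t3z.png',cv2.resize(im,None,fx=4,fy=4,interpolation=cv2.INTER_CUBIC))
E
```

```text
5.25 [0.50989198 0.35154891 0.223631  ] 1.6117243939437105 [ 0.03332904 -0.8894319  -2.72968562] [-0.69767262  0.46635083  0.10052135  1.35552683 -0.04636761  1.31933798
  1.0153234 ]
```

View pics/s3.png

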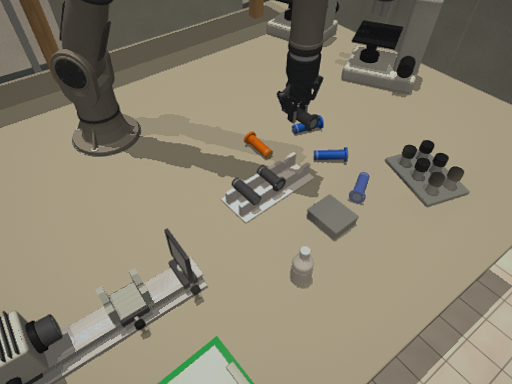

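View pics/t3z.png

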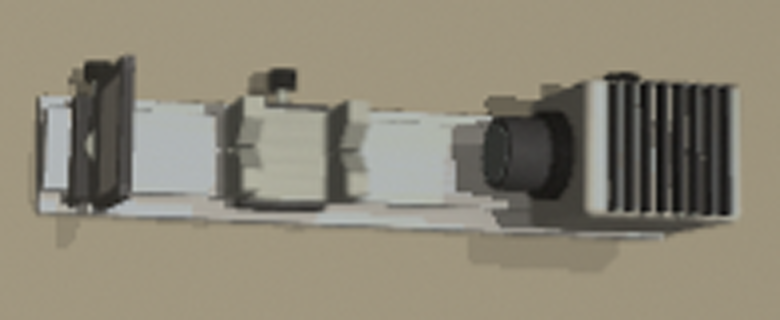

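The lens is held clear of the rack; the scene view shows it at about (306,118), and the other two are undisturbed. Next I'll carry it over to the bench, turning it about -1.63 rad.

{"api": "step_arm", "payload": {
  "translation": [
    [0.95,-4.6,0],
    [0.95,-4.6,0],
    [0.95,-4.6,0],
    [0.95,-4.6,0],
    [0.95,-4.6,0],
    [0.95,-4.6,0],
    [0.95,-4.6,0],
    [0.95,-4.6,0]
  ],
  "yaw": [-0.163,-0.163,-0.163,-0.163,-0.163,-0.163,-0.163,-0.163]
}}

```text
t: 6.35
position: [0.5842, -0.0179, 0.2204]
eef_rot: [-1.86, -2.529, 0.003]
wrist_force: [1.2, -0.4, -2.1]
gripper_width: 0.0284
```

{"api": "step_arm", "payload": {
  "translation": [
    [0.9,-4.6,0],
    [0.9,-4.6,0],
    [0.9,-4.6,0],
    [0.9,-4.6,0],
    [0,0,0],
    [0,0,0],
    [0,0,0],
    [0,0,0]
  ],
  "yaw": [-0.163,-0.163,0,0,0,0,0,0]
}}

```text
t: 7.35
position: [0.6215, -0.1987, 0.2221]
eef_rot: [-2.238, -2.204, -0.001]
wrist_force: [0.5, -0.6, -1.2]
gripper_width: 0.0284
```

```bash
python3 - <<'E'
from h import *
s=ctrl.state(); print(s['t'],s['position'],yaw(s),s['eef_rot'],s['wrist_force'])
save('wrist','w4')
for l in ('relay_center','relay_shoulder','seat','v_face'):
    print(l,[(np.round(d['xyz'],4).tolist(),round(d['score'],2)) for d in models.landmark_of('wrist',l)[:3]])
save('top','t4')
for l in ('relay_center','relay_shoulder','seat','v_face'):
    print(l,[(np.round(d['xyz'],4).tolist(),round(d['score'],2)) for d in models.landmark_of('top',l)[:4]])
im=cv2.imread('pics/t4.png')[110:210,310:505]
cv2.imwrite('pics/t4z.png',cv2.resize(im,None,fx=4,fy=4,interpolation=cv2.INTER_CUBIC))
E
```

```text
7.35 [ 0.62147448 -0.19873669  0.22211963] -0.015393067303274988 [-2.23788406e+00 -2.20369837e+00 -8.47324106e-04] [ 0.46949497 -0.61415654 -1.19482258]
relay_center [([0.6258, -0.1946, 0.2164], 0.61)]
relay_shoulder [([0.6192, -0.2464, 0.2199], 0.61)]
seat []
v_face []
relay_center [([0.6213, -0.2007, 0.2241], 0.78), ([0.3692, 0.3509, 0.0192], 0.78), ([0.5251, 0.4983, 0.0223], 0.71), ([0.6742, 0.4725, 0.0168], 0.6)]
relay_shoulder [([0.3264, 0.3509, 0.0245], 0.88), ([0.5571, 0.5254, 0.0208], 0.82), ([0.3939, 0.5801, 0.0185], 0.75), ([0.6927, 0.4325, 0.0226], 0.56)]
seat [([0.6186, -0.2047, 0.111], 0.8)]
v_face [([0.6244, -0.2451, 0.1103], 0.95)]
```

View pics/w4.png

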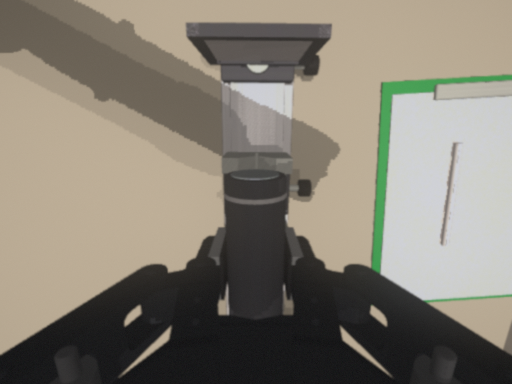

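View pics/t4z.png

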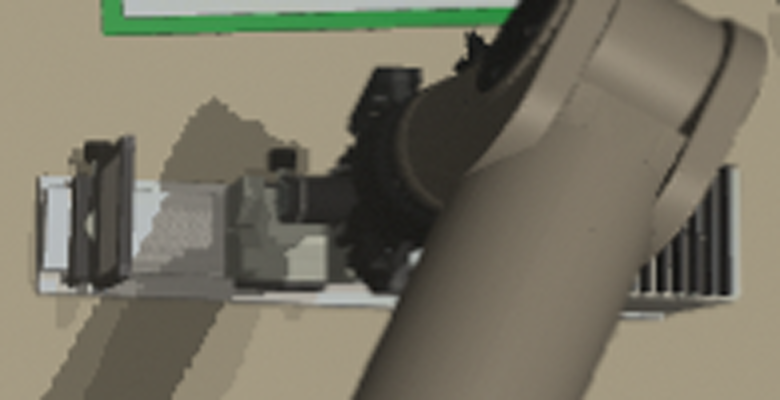

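The wrist view shows the held lens at columns 226 to 287, aligned with the bench rail, but it hides the V-block. I'll shift 8 cm towards the lamp, 1.2 cm higher, so the wrist camera can look down on the V-block.

{"api": "step_arm", "payload": {
  "translation": [
    [0,0,1.2],
    [0,-2,0],
    [0,-2,0],
    [0,-2,0],
    [0,-2,0],
    [0,0,0],
    [0,0,0],
    [0,0,0]
  ],
  "yaw": [0,0,0,0,0,0,0,0]
}}

```text
t: 8.85
position: [0.6218, -0.2789, 0.2343]
eef_rot: [-2.238, -2.203, -0.002]
wrist_force: [0.8, 0.0, -1.3]
gripper_width: 0.0287
```

```bash
python3 - <<'E'
from h import *
s=ctrl.state(); print(s['t'],s['position'].tolist(),yaw(s),s['eef_rot'].tolist(),s['wrist_force'])
save('wrist','w5')
for l in ('relay_center','seat','v_face','bench'):
    print(l,[(np.round(d['xyz'],4).tolist(),round(d['score'],2)) for d in models.landmark_of('wrist',l)[:3]])
im=cv2.imread('pics/w5.png')[20:220,160:350]
cv2.imwrite('pics/w5z.png',cv2.resize(im,None,fx=3,fy=3,interpolation=cv2.INTER_CUBIC))
E
```

```text
8.85 [0.6218408603772709, -0.2789411193986234, 0.23425880099459676] -0.015731031784094282 [-2.2383586560103144, -2.2034215100329178, -0.0018119370100360235] [ 0.79378911  0.02691321 -1.31611421]
relay_center [([0.6241, -0.2772, 0.2298], 0.92), ([0.6215, -0.1991, 0.0024], 0.6)]
seat [([0.6228, -0.2083, 0.1046], 0.7)]
v_face [([0.6227, -0.2466, 0.1125], 0.71)]
bench [([0.6231, -0.2012, 0.0024], 0.97)]
```

View pics/w5z.png

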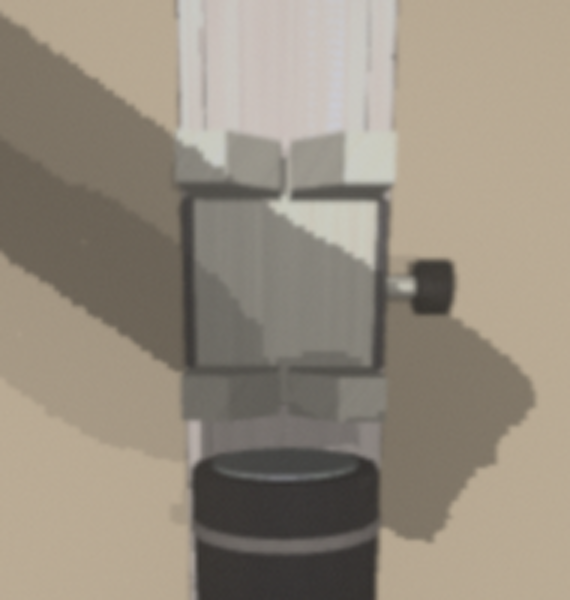

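```bash
python3 - <<'E'
from h import *
C=cam('wrist')
f=lambda p:np.array(p)/3+[160,20]
names=['UL-out','UR-out','UL-in','UR-in','LL-in','LR-in','LL-out','LR-out']
P=onz(C,[f(p) for p in [(177,131),(396,131),(177,188),(397,186),(182,372),(386,373),(182,419),(386,418)]],0.106)
for n,p in zip(names,P): print(n,p.round(4))
im=cv2.imread('pics/w5.png')
for i,(a,b,c,d) in enumerate([(55,165,210,300),(140,165,210,300)]):pass
a=im[55:95,212:300];b=im[135:175,212:300]
cv2.imwrite('pics/w5zz.png',cv2.resize(np.vstack([a,b]),None,fx=7,fy=7,interpolation=cv2.INTER_CUBIC))
E
```

```text
UL-out [ 0.5921 -0.1646  0.106 ]
UR-out [ 0.6551 -0.1656  0.106 ]
UL-in [ 0.5913 -0.18    0.106 ]
UR-in [ 0.6557 -0.1804  0.106 ]
LL-in [ 0.5902 -0.2331  0.106 ]
LR-in [ 0.6533 -0.2345  0.106 ]
LL-out [ 0.5894 -0.2477  0.106 ]
LR-out [ 0.6536 -0.2484  0.106 ]
```

View pics/w5zz.png

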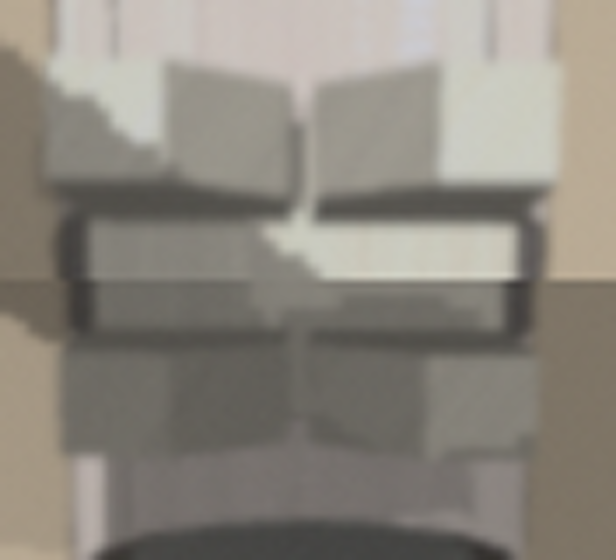

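```bash
python3 - <<'E'
from h import *
C=cam('wrist'); s=ctrl.state(); p=s['position']; za=p[2]-0.001
im=cv2.imread('pics/w5.png')[155:330,205:310]
cv2.imwrite('pics/w5l.png',cv2.resize(cv2.convertScaleAbs(im,alpha=3,beta=10),None,fx=4.5,fy=4.5,interpolation=cv2.INTER_CUBIC)[:600])
print('end bottom rim',onz(C,[[255.3,169.3]],za-.015))
a=-1.5865
for cy in (-.276,-.278,-.280,-.282):
  c=np.array([p[0],cy,za]); ax=np.array([np.cos(a),np.sin(a),0]);n=np.array([-ax[1],ax[0],0])
  th=np.linspace(0,2*np.pi,73)
  q=proj(C,c-.045*ax+.015*(np.cos(th)[:,None]*n+np.sin(th)[:,None]*np.array([0,0,1])))
  print(cy,'rows',q[:,1].min().round(1),q[:,1].max().round(1),'cols',q[:,0].min().round(1),q[:,0].max().round(1))
E
```

```text
end bottom rim [[ 0.62214851 -0.23707374  0.21843589]]
-0.276 rows 157.8 167.8 cols 222.9 287.4
-0.278 rows 161.6 172.6 cols 223.1 287.3
-0.28 rows 165.4 177.3 cols 223.3 287.2
-0.282 rows 169.2 181.9 cols 223.5 287.2
```

View pics/w5l.png

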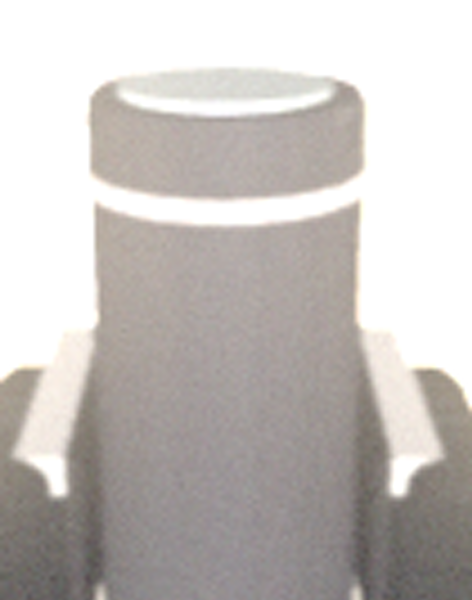

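The wrist view shows the V-block's cheek corners. Their spacing comes out at 83 × 64 mm, which agrees with a top height of 0.106 m. The seat is at about (0.6225, -0.207) and the V runs at -1.596 rad. The held lens centre sits about 3 mm flange-ward of the TCP. I'll go back over the V with roughly a 5 mm gap at the shoulder and descend to 3 mm above the seat.

{"api": "step_arm", "payload": {
  "translation": [
    [0.1,2.4,0],
    [0,2.5,0],
    [0,2.4,0],
    [0,0,-3.0],
    [0,0,-3.0],
    [0,0,-3.0],
    [0,0,-1.5],
    [0,0,0]
  ],
  "yaw": [-0.005,-0.005,0,0,0,0,0,0]
}}

```text
t: 10.1
position: [0.6217, -0.207, 0.1283]
eef_rot: [-2.25, -2.189, 0.002]
wrist_force: [0.5, -0.3, -1.3]
gripper_width: 0.0281
```

```bash
python3 - <<'E'
from h import *
s=ctrl.state(); print(s['t'],s['position'].tolist(),yaw(s),s['wrist_force'])
save('wrist','w6');save('scene','s6')
a=cv2.imread('pics/w6.png')[60:330,140:370]
b=cv2.imread('pics/s6.png')[210:384,0:220]
cv2.imwrite('pics/w6z.png',cv2.resize(a,None,fx=2.2,fy=2.2,interpolation=cv2.INTER_CUBIC))
cv2.imwrite('pics/s6z.png',cv2.resize(b,None,fx=3.4,fy=3.4,interpolation=cv2.INTER_CUBIC))
E
```

```text
10.1 [0.6216512443605381, -0.2070323674266744, 0.12831773664799817] -0.027680563917783747 [ 0.48899217 -0.34885574 -1.3090948 ]
```

View pics/w6z.png

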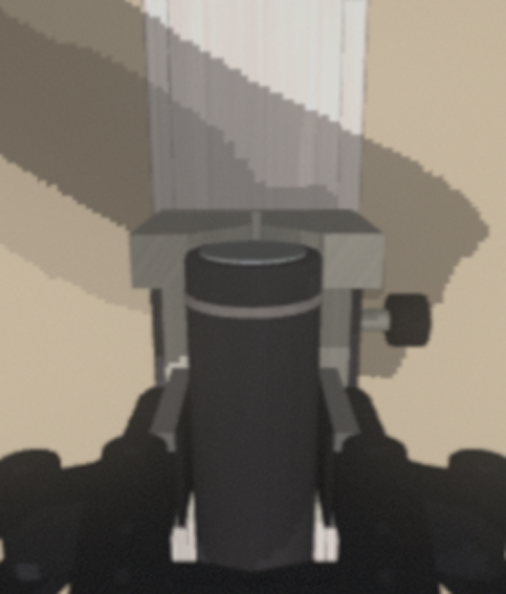

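View pics/s6z.png

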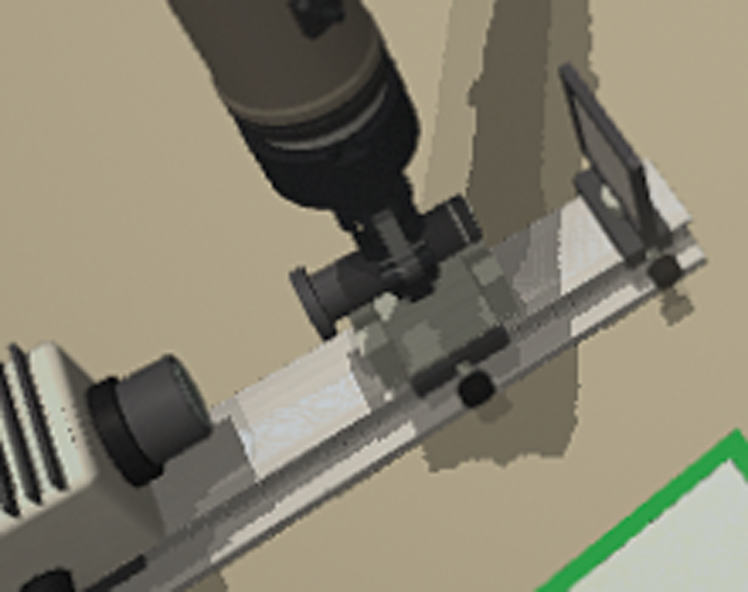

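```bash
python3 - <<'E'
from h import *
C=cam('wrist'); s=ctrl.state(); p=s['position']; za=p[2]-.001
f=lambda q:np.array(q)/2.2+[140,60]
print('cheek',onz(C,[f((131,236)),f((384,235))],.106),'rear',onz(C,[f((160,211)),f((354,209))],.106))
print('vline',onz(C,[f((257,222))],.091))
print('end',onz(C,[f((186,270)),f((322,270))],za).round(4), onz(C,[f((254,239))],za-.015))
print('tool y', p, onz(C,[f((186,310)),f((322,310)),f((196,540)),f((319,540))],za).round(4))
E
```

```text
cheek [[ 0.59309854 -0.16470098  0.106     ]
 [ 0.65739845 -0.16619524  0.106     ]] rear [[ 0.60090639 -0.15857148  0.106     ]
 [ 0.6496358  -0.15939037  0.106     ]]
vline [[ 0.62526458 -0.16427606  0.091     ]]
end [[ 0.6094 -0.1685  0.1296]
 [ 0.6389 -0.1693  0.1296]] [[ 0.62433045 -0.16478538  0.11461793]]
tool y [ 0.6230336  -0.20797247  0.13061793] [[ 0.6089 -0.1775  0.1296]
 [ 0.639  -0.1784  0.1296]
 [ 0.6079 -0.2376  0.1296]
 [ 0.6386 -0.2384  0.1296]]
```

```bash
python3 - <<'E'
from h import *
for i in range(3):
    s=ctrl.state(); print(s['t'],s['position'].round(5).tolist(),round(yaw(s),4),s['wrist_force'].round(2),np.abs(s['dq']).max())
    if i<2: vision.grab_frame('wrist')
E
```

```text
10.2 [0.62303, -0.20797, 0.13062] -0.0278 [-0.52  0.48 -1.41] 0.013830871442108088
10.25 [0.62326, -0.20814, 0.13102] -0.0279 [ 0.64 -0.43 -1.33] 0.005390812509643201
10.3 [0.62326, -0.20813, 0.13108] -0.0279 [ 0.2  -0.68 -0.83] 0.0038451235343161774
```

{"api": "step_arm", "payload": {
  "translation": [
    [-0.1,0,-0.5],
    [0,0,-0.5],
    [0,0,-0.4],
    [0,0,-0.2],
    [0,0,-0.1],
    [0,0,0],
    [0,0,0],
    [0,0,0]
  ],
  "yaw": [0,0,0,0,0,0,0,0]
}}

```text
t: 11.3
position: [0.6213, -0.2076, 0.1124]
eef_rot: [2.252, 2.19, 0.0]
wrist_force: [-0.7, 0.6, -1.6]
gripper_width: 0.0287
```

```bash
python3 - <<'E'
from h import *
s=ctrl.state(); print(s['t'],s['position'].round(4).tolist(),yaw(s),s['wrist_force'])
save('scene','s7');save('wrist','w7')
b=cv2.imread('pics/s7.png')[240:384,30:220]
cv2.imwrite('pics/s7z.png',cv2.resize(b,None,fx=4,fy=4,interpolation=cv2.INTER_CUBIC))
a=cv2.imread('pics/w7.png')[60:330,140:370]
cv2.imwrite('pics/w7z.png',cv2.resize(a,None,fx=2.2,fy=2.2,interpolation=cv2.INTER_CUBIC))
E
```

```text
11.3 [0.6213, -0.2076, 0.1124] -0.027991501658094532 [-0.70521182  0.64608855 -1.64464722]
```

View pics/s7z.png

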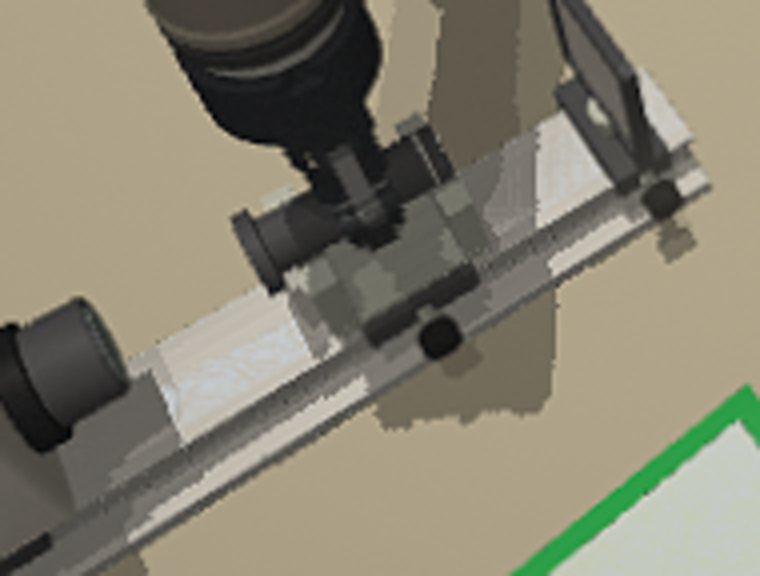

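View pics/w7z.png

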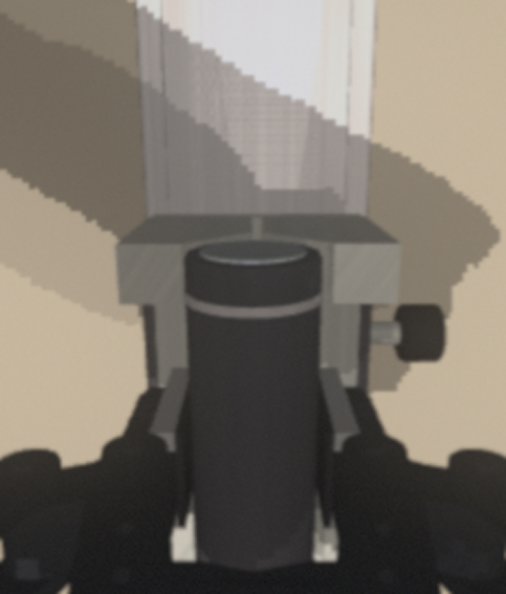

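The lens is now between the cheeks with no contact force, and its flange is visibly off the end face. It lies about 1 mm towards -x of the V's line, so I'll shift +1 mm in x and ease in towards the end face.

{"api": "step_arm", "payload": {
  "translation": [
    [0.1,0.1,0],
    [0,0.1,0],
    [0,0.1,0],
    [0,0.1,0],
    [0,0,0],
    [0,0,0],
    [0,0,0],
    [0,0,0]
  ],
  "yaw": [0,0,0,0,0,0,0,0]
}}

```text
t: 12.4
position: [0.6222, -0.2036, 0.1123]
eef_rot: [2.252, 2.19, -0.0]
wrist_force: [-0.9, 0.2, -1.2]
gripper_width: 0.0282
```

{"api": "step_arm", "payload": {
  "translation": [
    [0,0.1,0],
    [0,0,0],
    [0,0,0],
    [0,0,0],
    [0,0,0],
    [0,0,0],
    [0,0,0],
    [0,0,0]
  ],
  "yaw": [0,0,0,0,0,0,0,0]
}}

```text
t: 13.4
position: [0.6222, -0.2026, 0.1123]
eef_rot: [2.252, 2.19, -0.0]
wrist_force: [0.4, 0.5, -2.1]
gripper_width: 0.0285
```

```bash
python3 - <<'E'
from h import *
s=ctrl.state(); print(s['t'],s['position'].round(4).tolist(),yaw(s),s['wrist_force'],s['ft_torque'])
save('scene','s8');save('wrist','w8')
b=cv2.imread('pics/s8.png')[270:334,70:160]
cv2.imwrite('pics/s8z.png',cv2.resize(b,None,fx=8,fy=8,interpolation=cv2.INTER_CUBIC))
a=cv2.imread('pics/w8.png')[140:240,180:330]
cv2.imwrite('pics/w8z.png',cv2.resize(a,None,fx=5,fy=5,interpolation=cv2.INTER_CUBIC))
E
```

```text
13.4 [0.6222, -0.2026, 0.1123] -0.027858306401346192 [ 0.4478789   0.45546167 -2.07709594] [0.00014256 0.04424269 0.01821088]
```

View pics/s8z.png

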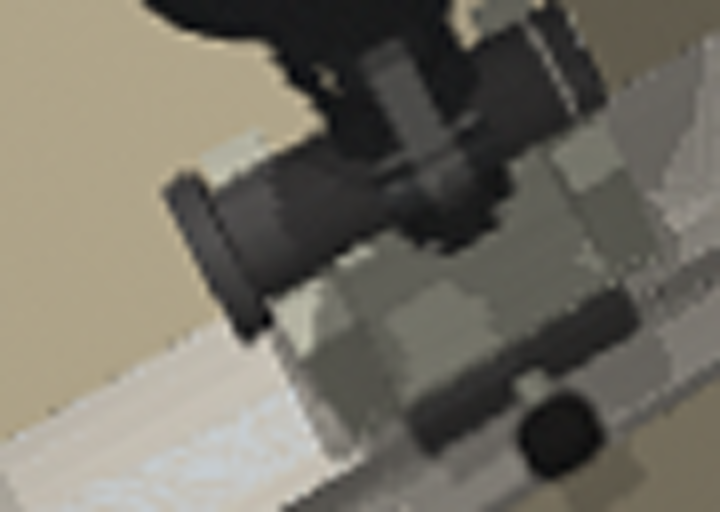

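View pics/w8z.png

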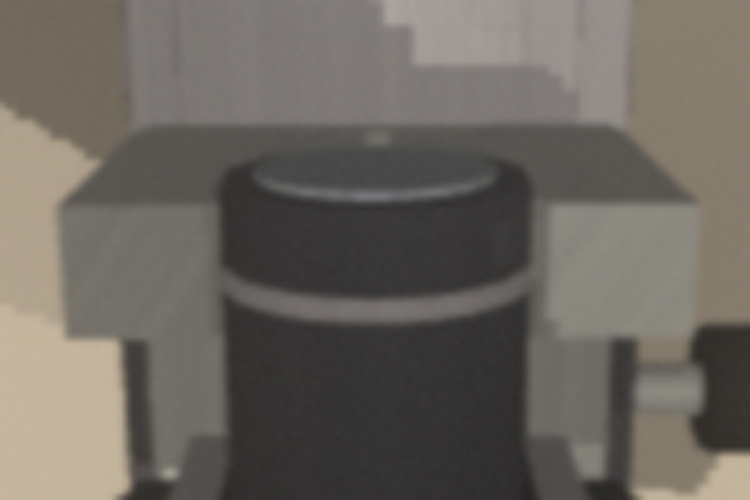

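Sideways it's now centred: lens at 375, V mark at 377 in the crop. The scene view shows the flange nearly at the end face. I'll continue in 1 mm steps until contact is felt.

{"api": "step_arm", "payload": {
  "translation": [
    [0,0.1,0],
    [0,0.05,0],
    [0,0,0],
    [0,0,0],
    [0,0,0],
    [0,0,0],
    [0,0,0],
    [0,0,0]
  ],
  "yaw": [0,0,0,0,0,0,0,0]
}}

```text
t: 14.5
position: [0.6222, -0.2011, 0.1123]
eef_rot: [-2.252, -2.19, 0.0]
wrist_force: [-0.6, -0.3, -1.4]
gripper_width: 0.0285
```

{"api": "step_arm", "payload": {
  "translation": [
    [0,0.1,0],
    [0,0,0],
    [0,0,0],
    [0,0,0],
    [0,0,0],
    [0,0,0],
    [0,0,0],
    [0,0,0]
  ],
  "yaw": [0,0,0,0,0,0,0,0]
}}

```text
t: 15.5
position: [0.6221, -0.2008, 0.1123]
eef_rot: [2.252, 2.189, -0.001]
wrist_force: [0.7, -4.6, -3.9]
gripper_width: 0.0285
```

The wrist force of -4.6 N in y at TCP y = -0.201 shows the shoulder has met the end face, where the images predicted it. Now I'll press down in small steps.

{"api": "step_arm", "payload": {
  "translation": [
    [0,0,-0.05],
    [0,0,-0.05],
    [0,0,0],
    [0,0,0],
    [0,0,0],
    [0,0,0],
    [0,0,0],
    [0,0,0]
  ],
  "yaw": [0,0,0,0,0,0,0,0]
}}

```text
t: 16.5
position: [0.6223, -0.2006, 0.1116]
eef_rot: [2.252, 2.189, -0.0]
wrist_force: [0.1, -5.2, 2.1]
gripper_width: 0.0285
```

{"api": "step_arm", "payload": {
  "translation": [
    [0,0,-0.05],
    [0,0,-0.05],
    [0,0,0],
    [0,0,0],
    [0,0,0],
    [0,0,0],
    [0,0,0],
    [0,0,0]
  ],
  "yaw": [0,0,0,0,0,0,0,0]
}}

```text
t: 17.5
position: [0.6225, -0.2007, 0.1112]
eef_rot: [2.251, 2.189, 0.0]
wrist_force: [-1.0, -4.8, 3.5]
gripper_width: 0.0286
```

{"api": "step_arm", "payload": {
  "translation": [
    [0,0,-0.05],
    [0,0,-0.05],
    [0,0,-0.05],
    [0,0,0],
    [0,0,0],
    [0,0,0],
    [0,0,0],
    [0,0,0]
  ],
  "yaw": [0,0,0,0,0,0,0,0]
}}

```text
t: 18.5
position: [0.6225, -0.2007, 0.1111]
eef_rot: [2.251, 2.189, 0.001]
wrist_force: [-3.9, -4.8, 9.4]
gripper_width: 0.0288
```

```bash
python3 - <<'E'
from h import *
s=ctrl.state(); print(s['t'],s['position'].round(4).tolist(),yaw(s),s['wrist_force'],s['ft_torque'])
save('scene','s9');save('wrist','w9')
b=cv2.imread('pics/s9.png')[270:334,70:160]
cv2.imwrite('pics/s9z.png',cv2.resize(b,None,fx=8,fy=8,interpolation=cv2.INTER_CUBIC))
a=cv2.imread('pics/w9.png')[140:240,180:330]
cv2.imwrite('pics/w9z.png',cv2.resize(a,None,fx=5,fy=5,interpolation=cv2.INTER_CUBIC))
E
```

```text
18.5 [0.6225, -0.2007, 0.1111] -0.028101644131306253 [-3.91724709 -4.8303167   9.39442562] [-0.82946039  0.70656451 -0.04703992]
```

View pics/s9z.png

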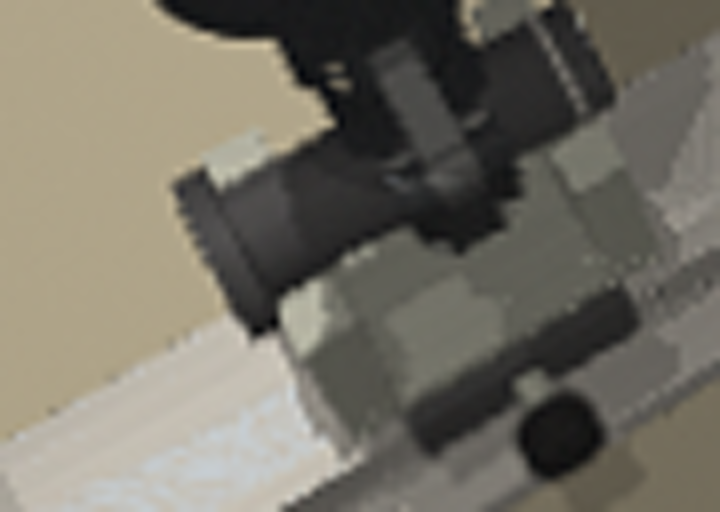

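View pics/w9z.png

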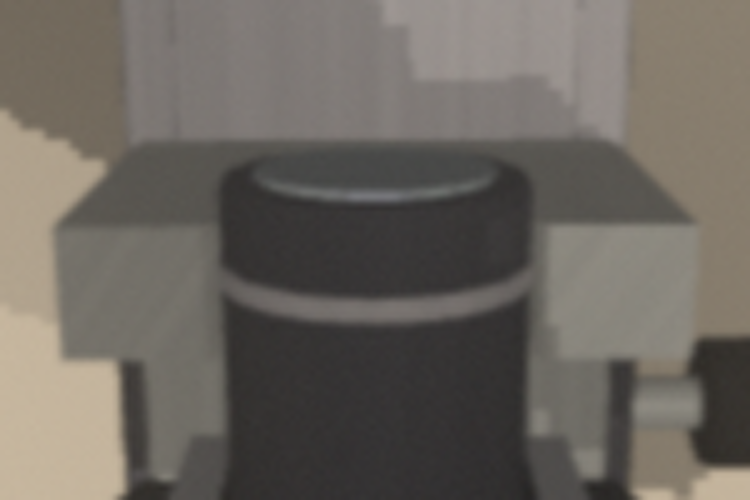

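{"api": "step_arm", "payload": {
  "translation": [
    [-0.05,0,-0.05],
    [0,0,-0.05],
    [0,0,-0.05],
    [0,0,0],
    [0,0,0],
    [0,0,0],
    [0,0,0],
    [0,0,0]
  ],
  "yaw": [0,0,0,0,0,0,0,0]
}}

```text
t: 19.6
position: [0.6225, -0.2007, 0.111]
eef_rot: [2.25, 2.188, 0.003]
wrist_force: [-5.1, -2.7, 13.8]
gripper_width: 0.0288
```

{"api": "step_arm", "payload": {
  "translation": [
    [-0.05,0,0],
    [-0.03,0,-0.03],
    [0,0,-0.02],
    [0,0,0],
    [0,0,0],
    [0,0,0],
    [0,0,0],
    [0,0,0]
  ],
  "yaw": [0,0,0,0,0,0,0,0]
}}

```text
t: 20.6
position: [0.6225, -0.2007, 0.111]
eef_rot: [2.249, 2.188, 0.005]
wrist_force: [-4.2, -2.6, 14.3]
gripper_width: 0.0287
```

```bash
python3 - <<'E'
from h import *
F=[]
for i in range(3):
    save('wrist' if i!=1 else 'scene','x%d'%i); s=ctrl.state(); F.append(s['wrist_force'])
print(s['t'],s['position'].round(4).tolist(),yaw(s),s['eef_rot'],np.mean(F,0),s['gripper_width'])
R=Ro.from_rotvec(s['eef_rot']).as_matrix(); print(R.round(4).tolist())
for l in ('relay_center','relay_shoulder'):
    print(l,[(np.round(d['xyz'],4).tolist(),round(d['score'],2)) for d in models.landmark_of('wrist',l)[:2]])
b=cv2.imread('pics/x1.png')[270:334,70:160]
a=cv2.imread('pics/x2.png')[140:240,180:330]
cv2.imwrite('pics/xz.png',np.hstack([cv2.resize(b,(400,284)),cv2.resize(a,(400,284))]))
E
```

```text
20.75 [0.6225, -0.2007, 0.111] -0.027813820340379415 [2.24921607 2.18750747 0.00480301] [-4.21800473 -3.2417554  14.7057103 ] 0.02843760572753114
[[0.0278, 0.9996, 0.005], [0.9996, -0.0278, -0.0008], [-0.0006, 0.005, -1.0]]
relay_center [([0.6245, -0.1993, 0.1041], 0.96)]
relay_shoulder [([0.6211, -0.2483, 0.1056], 0.97)]
```

View pics/xz.png

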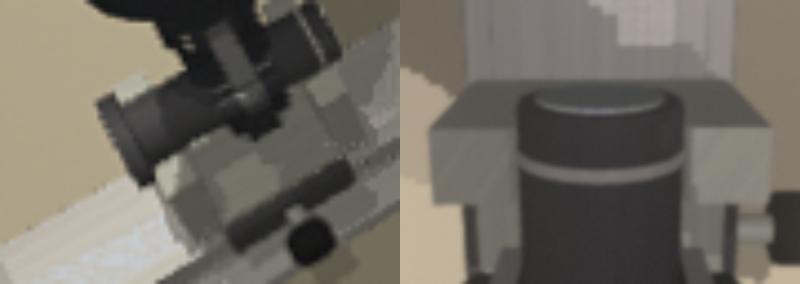

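{"api": "step_arm", "payload": {
  "translation": [
    [-0.05,0,-0.05],
    [-0.05,0,-0.05],
    [-0.05,0,-0.05],
    [0,0,0],
    [0,0,0],
    [0,0,0],
    [0,0,0],
    [0,0,0]
  ],
  "yaw": [0,0,0,0,0,0,0,0]
}}

```text
t: 21.85
position: [0.6224, -0.2007, 0.111]
eef_rot: [2.247, 2.186, 0.008]
wrist_force: [-3.1, -2.5, 17.0]
gripper_width: 0.0285
```

```bash
python3 - <<'E'
from h import *
vision.grab_frame('wrist'); s=ctrl.state(); print(s['t'],s['position'].round(4),s['wrist_force'].round(1),np.abs(s['dq']).max(),s['gripper_width'])
print(workorder.close_job())
E
```

```text
21.9 [ 0.6224 -0.2007  0.1109] [-2.2 -2.6 17.8] 0.0014102440374591586 0.02858604596646312
the job is handed in; nothing more can be done
None
```

I took the flanged relay lens out of the rack and laid it in the V-block with its flange on the lamp's side. I then handed the job in at 21.9 s, with the lens still gripped and pressed into the V.

**Last checks:**
- **Shoulder:** it met the end face at TCP y = -0.201, where the images had predicted it. At hand-in it still pushed back with about 2.6 N.
- **Seating:** the lens stopped going down at TCP z = 0.111, where I expected the seat, although I kept commanding it lower.
- **Press:** the wrist read about 18 N upward, against about -1.5 N when the lens hung free. Without counting friction, that is roughly 12–15 N on each face. I could not measure the two faces separately.
- **Sideways balance:** about 2–3 N of sideways force remained, so the lens bears slightly harder on the +x (left) face.
- **Grip and stillness:** the grip was set to 50 N and the opening stayed at 28.5 mm. The arm was practically still.
- **Other objects:** the other two lenses were still in place right after I lifted the relay out. I did not check the bottle and slide box again at the end.

**Checks that disagreed:**
- **Lens diameter:** the grip opening and the image width both gave about 28.5 mm, against the stated 30 mm.
- **Lens height:** the network placed the seated lens centre at 0.104 m, about 6 mm below the seat. I relied on the contact and on the arm's own position instead.

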